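# Translucency check of a porcelain test tile

## Task

Hold the scraper block and scrape the four dry clay chips off the white viewing board with it, not with the fingers, and then stand the block back upright on the bench clear of the board. Then pick up the pale green test tile by its bare side edges only, never touching the glazed faces, and hold it up in the middle of the lamp's beam, about 15 cm in front of the lamp's lens and with a glazed face turned to the lamp, so that the light passes through it towards the board. Finish still holding the tile there, and leave the brown tile and the tool pot where they are.

Things in the scene. Friction and masses are not known exactly. Their poses are not given: they have to be found in the camera images.
- lamp_head: head of the small grey bench lamp (fixed, lit): cylinder 62 mm across, 85 mm long. Origin: centre of the lit lens (50 mm across), 220 mm above the bench. Its x axis is the middle line of the beam, out of the lens, 33 deg below level; its y is level. The 14 mm stem stands 70 mm behind the lens (level) and is 287 mm high, on a round base 130 mm across, 22 mm high
- board: white viewing board, fixed on the bench, 180 mm (its x) x 130 mm (its y) x 12 mm thick; origin at the centre of its underside. Its x axis points away from the lamp, within about 0.1 rad of the beam's level direction; the beam falls on it near its middle, as a warm oval spot of light
- chip0_mid (a point): dry grey-brown clay chip, about 25 x 18 mm and 13 mm thick, 11 g, lying loose on the board at the start; this point is 6 mm above its underside, at its middle. It slides when pushed
- chip1_mid (a point): dry grey-brown clay chip, about 25 x 18 mm and 13 mm thick, 11 g, lying loose on the board at the start; this point is 6 mm above its underside, at its middle. It slides when pushed
- chip2_mid (a point): dry grey-brown clay chip, about 25 x 18 mm and 13 mm thick, 11 g, lying loose on the board at the start; this point is 6 mm above its underside, at its middle. It slides when pushed
- chip3_mid (a point): dry grey-brown clay chip, about 25 x 18 mm and 13 mm thick, 11 g, lying loose on the board at the start; this point is 6 mm above its underside, at its middle. It slides when pushed
- scraper: wooden scraper block with a black rubber lip below, standing on the lip on the bench: 24 mm thick (its x; the lip 20 mm), 100 mm long (its y), 62 mm high, about 110 g; origin at the centre of its underside; loose. Gripped across its thickness
- tile: pale green test tile, about 85 g, loose, stands like an upside-down T: upright 44 mm wide (its y), 80 high, 8 thick (its x); foot 36 (x) x 44 (y) x 7 mm. Origin: centre of the foot's underside, z up. Glazed panel on both faces (+x, -x): 34 mm wide, 13 to 77 mm up, 1 mm proud. Side edges (+y, -y, 44 mm apart, 8 mm thick), the strips beside the panel and the foot are bare: touch only these
- tile_window (a point): middle of the pale green tile's glazed panel, 45 mm straight above the tile's origin, in the middle of its thickness
- brown_tile: another test tile of the same shape and size with dark brown glaze and reddish bare clay; loose; stays where it is. Origin at the centre of its foot's underside
- tool_pot: blue round tool pot 88 mm across and 94 mm high, with tool handles standing out of it up to 176 mm high; loose; stays where it is. Origin at the centre of its underside
Things that resemble listed ones, but are neither listed nor needed, are in the scene too. What is shaped like the scraper but purple is not meant.

How it is judged:
By the outcome, as a careful person would: the job done as asked, in the order asked, and still so for the second after the job is handed in, while the arm keeps its last pose, push and grip.
It also fails if it takes over 59 s, if anything falls off the work surface, if the arm or the gripper's body presses on something with over 40 N, if the wrist force passes 120 N, or if a joint passes its speed limit or range.

## Robot

A 7-joint arm with a two-finger parallel gripper is mounted at the origin on the work surface. World frame = base frame: x ahead of the robot, y to its left, z up, the work surface at z = 0. Lengths are in m, angles in rad, forces in N, time in s.
With the tool pointing down it reaches from about 0.4 to 0.925 m from the base axis. Payload 5.6 kg.
Tool frame: the origin (TCP) lies midway between the tips of the shut fingers; the grasp point (between the pads) lies 19 mm behind it (arm.pinch_z is the distance from the TCP to the grasp point, in m); z points along the fingers, y is the line along which they close (so a half turn about z gives the same grasp; the last joint's range is limited). The gripper opens to 85 mm and grips with 20 to 120 N. Pads are 22 mm wide; open, the fingers measure 114 mm over their backs; the gripper's body (76 mm by 85 mm) begins 54 mm behind the grasp point. The pads swing forward as they close: fully open they stand 13 mm farther back than shut.
Start: joints at [-1.257, 0.468, -0.012, 1.603, 0.006, 1.071, -0.056], TCP at [0.227, 0.609, 0.231] pointing down, gripper open.
Joint ranges: [-2.53, 2.53], [-0.31, 2.02], [-1.57, 1.55], [0.28, 2.44], [-1.29, 4.43], [0.15, 1.84], [-2.92, 2.92]. Speed limits (rad/s): [2.57, 2.57, 3.14, 3.14, 3.14, 3.14, 3.14].

## Interface

Orientations are given as a 3x3 rotation matrix whose columns are the frame's x, y, z axes.
In Python, from station import telemetry, optics, ticket, arm gives the robot as it stands. The module is installed in compiled form; this text tells all that it offers.
- The arm moves only by the tool jog_arm, never from a script. Its argument "rows" is a list of rows, each an object of numbers: "x", "y", "z": the shift along the tool's x, y, z each as a share of 0.25 m, from -1 to 1; "wx", "wy", "wz": the turn, a rotation vector about the tool's x, y, z each as a share of 360 degrees, from -1 to 1; "hand": the opening, from 0 (shut) to 1 (fully open). A call has 1 to 12 rows; each row is the pose to reach, as a shift and turn from the pose commanded when the call began, along the tool's axes at that moment, turning the shorter way round; what a row does not reach only later rows make up. A row lasts 1/10 s, in which the tool goes at most 50 mm and 8.59 degrees, less where a joint would pass 70% of its speed; a pose out of reach is approached as far as the arm can. A call with a number of a shift or a turn outside -1 to 1 is refused whole. A call with a gripper value outside its range is refused whole. The fingers move at their own pace and stop on an object; the grip force is fixed at half the most. Time passes only in rows, so rows that repeat a pose let the fingers close. It gives the time, the measured TCP pose, the force, the opening and the grip force at its end, in the units of the state.
- telemetry.state(): the state, without advancing time (a new reading comes with each control period).
- optics.capture(name): name is "scene" or "top" or "wrist"; returns a dict with "color" (400x640x3 uint8, blue, green, red), "fx", "fy", "cx", "cy" (pixels), "R" (3x3) and "t" (3): a world point X has camera coordinates R X + t; the wrist camera has in their place "T_tool_cam" (4x4, takes a point from camera to tool coordinates, whose origin is the TCP and whose axes are the flange's). Camera axes: x right, y down, z forward; pixel columns grow to the right and rows downward; lengths in m; the calibration is good to about 2 mm. A picture is of the moment at which its call begins: read the wrist's pose just before it. There is no depth.
- ticket.hand_in(): hands the job in; it is judged then, once.
The state is a dict: "clock": time; "joint_pos": joint angles; "joint_velocities": joint speeds; "effort": joint torques, N m; "tcp_pos": TCP position; "tcp_rot": TCP orientation; "ft_force": force on the tool from outside, world axes, zero at the start; "ft_torque": the same for the moment, N m; "finger_gap": finger opening in m; "grasp_force": force on a finger pad.
Only numpy, scipy, OpenCV 4.12 (cv2) and the standard library are available. Lean on these libraries where they do the work, as an engineer would, in place of code of your own. Each camera call takes 0.05 s, during which the arm holds its last target. There are 200 camera calls.

## Working session

There is one attempt and no reset: what is moved stays moved. The work goes in short steps, Python scripts to look and compute and a tool call to move; the robot and the scene stay as the last step left them, time stands still between calls to the robot, and variables do not carry over. Pictures are saved under pics/ and viewed, at most 10 in all, crops included, and the job is handed in when it is done.

Besides the shell and the picture viewer there is one more tool, called after "Request:" as a command line: name --argument value ..., lists and objects as JSON in quotes. jog_arm: Moves the arm, as the interface text tells. Its arguments: {"type":"object","properties":{"rows":{"type":"array"}},"required":["rows"]}

```bash
mkdir -p pics; cat > h.py <<'E'
import numpy as np, cv2, pickle
from station import telemetry, optics, ticket, arm
def snap(name, fn):
    s=telemetry.state(); c=optics.capture(name); cv2.imwrite(f'pics/{fn}.png',c['color'])
    if name=='wrist':
        T=np.eye(4);T[:3,:3]=np.array(s['tcp_rot']);T[:3,3]=s['tcp_pos']
        W=np.linalg.inv(T@np.array(c['T_tool_cam'])); c['R']=W[:3,:3];c['t']=W[:3,3]
    pickle.dump(c,open(f'pics/{fn}.pkl','wb')); return c
def load(fn): return pickle.load(open(f'pics/{fn}.pkl','rb'))
def P(c):
    K=np.array([[c['fx'],0,c['cx']],[0,c['fy'],c['cy']],[0,0,1]]);return K@np.c_[np.array(c['R']),np.array(c['t'])]
def proj(c,X): v=P(c)@np.r_[X,1];return v[:2]/v[2]
def ray(c,u,v,z):
    R=np.array(c['R']);t=np.array(c['t']);o=-R.T@t
    d=R.T@np.array([(u-c['cx'])/c['fx'],(v-c['cy'])/c['fy'],1]);return o+d*(z-o[2])/d[2]
def tri(c1,p1,c2,p2):
    X=cv2.triangulatePoints(P(c1),P(c2),np.array(p1,float),np.array(p2,float)).ravel();return X[:3]/X[3]
def st():
    s=telemetry.state();print(s['clock'],np.round(s['tcp_pos'],4),np.round(s['tcp_rot'],3).tolist(),s['finger_gap'],s['grasp_force'],np.round(s['ft_force'],1),np.round(s['joint_pos'],3));return s
E
python3 - <<'E'
from h import *
st()
for n in('scene','top'):
    c=snap(n,n+'0');R=np.array(c['R']);print(n,-R.T@c['t'],R.round(2).tolist(),c['fx'])
print(arm.pinch_z)
E
```

```text
0.0 [0.2268 0.6085 0.2303] [[-0.937, 0.349, -0.001], [0.349, 0.937, -0.002], [-0.0, -0.002, -1.0]] 0.0859388443292674 0.0 [-0.4  0.   0.6] [-1.257  0.468 -0.012  1.604  0.006  1.071 -0.056]
scene [0.88429525 0.29598501 0.97543862] [[-0.7, 0.71, 0.0], [0.6, 0.6, -0.53], [-0.38, -0.37, -0.85]] 402.63246128920173
top [ 0.2805106  -0.0601769   1.28060927] [[0.01, -1.0, 0.0], [-0.98, -0.01, -0.19], [0.19, 0.0, -0.98]] 469.2612620951581
0.0187
```

View pics/scene0.png

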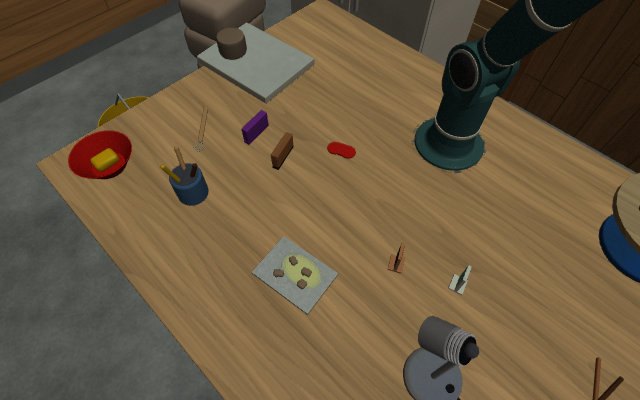

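View pics/top0.png

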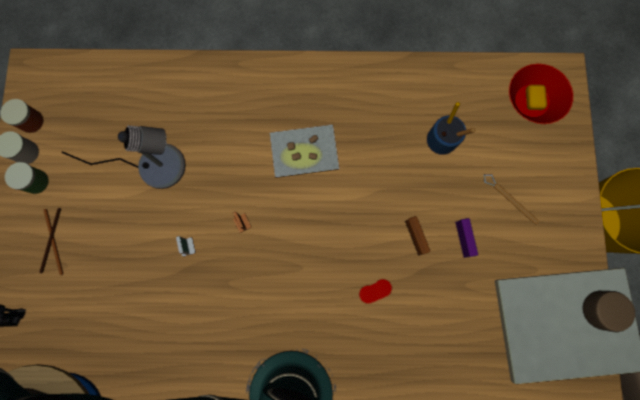

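Scene: brown scraper block at (282,150) (purple look-alike at (256,127)), the brown tile at (398,260), a pale tile at (462,280), the board at (295,273) with 4 chips, the lamp at (440,350), and the pot at (188,185). The same objects show in the top view. I'll enlarge them to confirm.

```bash
python3 - <<'E'
from h import *
t=cv2.imread('pics/top0.png');s=cv2.imread('pics/scene0.png')
def cr(im,x,y,w,h,k): return cv2.resize(im[y:y+h,x:x+w],None,fx=k,fy=k,interpolation=cv2.INTER_CUBIC)
a=np.hstack([cr(t,262,117,80,60,5),cr(s,240,230,100,75,4)])
b=np.hstack([cr(t,400,210,80,60,5),cr(s,380,236,100,75,4)])
cv2.imwrite('pics/c1.png',np.vstack([a,b]))
a=np.hstack([cr(t,165,200,100,75,4),cr(s,230,100,100,75,4)])
b=np.hstack([cr(t,110,110,100,75,4),cr(s,400,310,100,75,4)])
cv2.imwrite('pics/c2.png',np.vstack([a,b]))
E
```

```text
(no output)
```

View pics/c1.png

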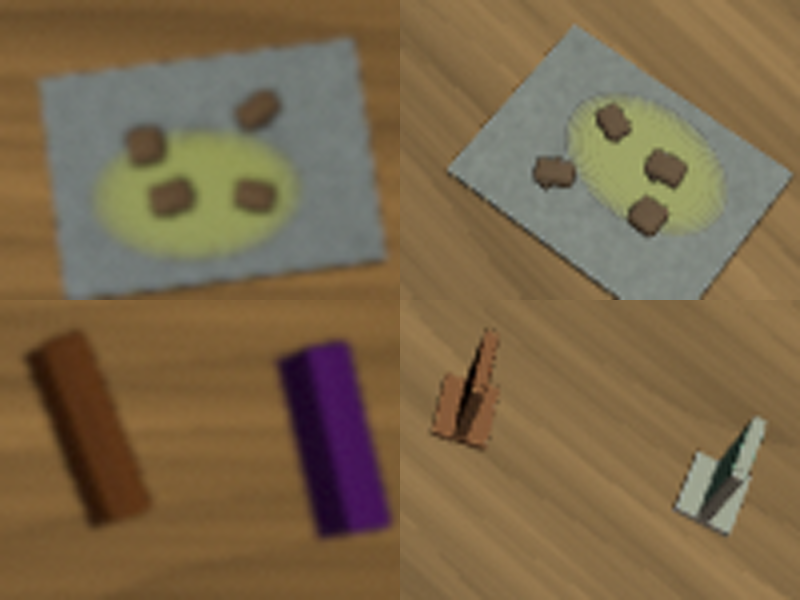

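View pics/c2.png

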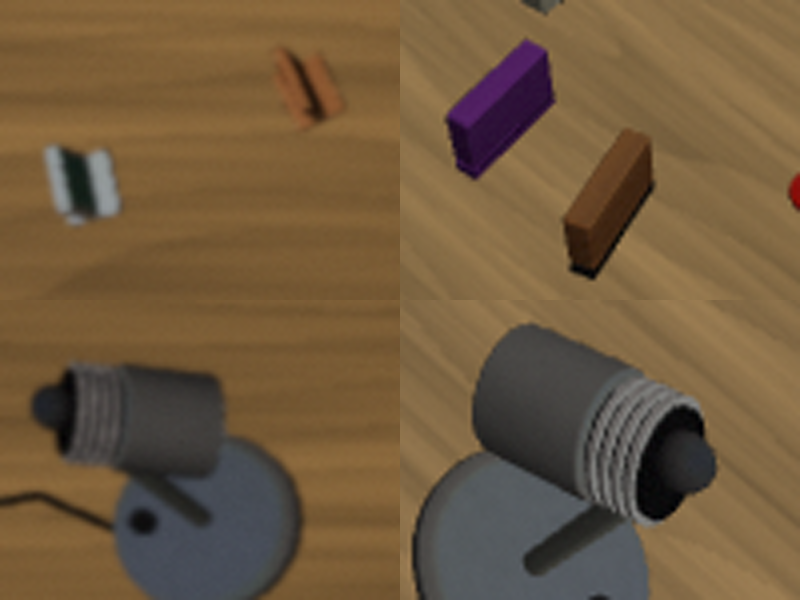

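Brown tile stands at top (242,221), pale tile at top (185,245). The pale one has pale bare clay, so it's the target. The wooden brown block with the black lip, at top (418,235), is the scraper; the other one is purple. Now computing positions.

```bash
python3 - <<'E'
from h import *
t=load('top0');s=load('scene0')
T=lambda x,y,ox,oy,k:(ox+(x+.5)/k-.5,oy+(y+.5)/k-.5)
bt=[T(40,80,262,117,5),T(353,38,262,117,5),T(385,260,262,117,5),T(65,299,262,117,5)]
B=[ray(t,*p,.012) for p in bt];print('board',np.round(B,3).tolist())
c=np.mean(B,0);print('centre',c, 'sides',[np.linalg.norm(B[i]-B[i-1]).round(3) for i in range(4)])
bx=(B[1]+B[2]-B[0]-B[3]);print('board x yaw',np.arctan2(bx[1],bx[0]))
bs=[T(175,25,240,230,4),T(390,175,240,230,4),T(47,172,240,230,4)];print('scene corners',[ray(s,*p,.012).round(3).tolist() for p in bs])
for p in [(147,145),(258,108),(172,196),(257,195)]:print('chip',ray(t,*T(*p,262,117,5),.02).round(3))
for p in [(613,122),(554,172),(666,168),(649,215)]:print('chip s',ray(s,*T(p[0]-400,p[1],240,230,4),.02).round(3))
sp=ray(t,*T(197,193,262,117,5),.012);sp2=ray(s,*T(247,165,240,230,4),.012);print('spot',sp,sp2)
base=ray(t,*T(208,225,110,110,4),.022);print('base',base,np.linalg.norm(sp-base))
u=(sp-base)[:2];u/=np.linalg.norm(u);print('u',u,np.arctan2(u[1],u[0]),'lens',base[:2]+.07*u)
q=[T(627-400,128,230,100,4),T(652-400,148,230,100,4),T(563-400,218,230,100,4),T(590-400,235,230,100,4)]
print('scr scene top',[ray(s,*p,.062).round(3).tolist() for p in q])
q=[T(38,50,400,210,5),T(82,32,400,210,5),T(150,205,400,210,5),T(105,222,400,210,5)]
print('scr top',[ray(t,*p,.062).round(3).tolist() for p in q])
#tile: top of upright in scene ends (755,420)?
print('tile foot scene',[ray(s,*T(x-400,y-300,380,236,4),z).round(3).tolist() for x,y,z in[(675,508,.007),(730,533,.007),(697,452,.007)]])
print('tile top scene',[ray(s,*T(x-400,y-300,380,236,4),.08).round(3).tolist() for x,y in[(760,422),(738,478)]])
print('tile foot top',[ray(t,*T(x,y,165,200,4),.007).round(3).tolist() for x,y in[(50,148),(70,220),(120,212),(102,150)]])
print('pot',ray(t,446,134,.094),ray(s,187,172,.094))
E
```

```text
board [[0.69, 0.073, 0.012], [0.717, -0.104, 0.012], [0.588, -0.122, 0.012], [0.564, 0.055, 0.012]]
centre [ 0.63980155 -0.02460004  0.012     ] sides [np.float64(0.128), np.float64(0.179), np.float64(0.13), np.float64(0.179)]
board x yaw -1.429829060813634
scene corners [[0.592, -0.12, 0.012], [0.568, 0.056, 0.012], [0.721, -0.101, 0.012]]
chip [0.651 0.011 0.02 ]
chip [ 0.673 -0.051  0.02 ]
chip [ 0.621 -0.003  0.02 ]
chip [ 0.622 -0.051  0.02 ]
chip s [ 0.625 -0.048  0.02 ]
chip s [ 0.674 -0.049  0.02 ]
chip s [ 0.623 -0.001  0.02 ]
chip s [0.652 0.014 0.02 ]
spot [ 0.62536765 -0.01702495  0.012     ] [ 0.6276538  -0.01344269  0.012     ]
base [0.58876523 0.36661612 0.022     ] 0.38551291358054174
u [ 0.09497668 -0.9954795 ] -1.4756762746457996 lens [0.5954136  0.29693256]
scr scene top [[0.361, -0.351, 0.062], [0.361, -0.324, 0.062], [0.453, -0.321, 0.062], [0.449, -0.295, 0.062]]
scr top [[0.44, -0.299, 0.062], [0.45, -0.322, 0.062], [0.36, -0.354, 0.062], [0.351, -0.331, 0.062]]
tile foot scene [[0.398, 0.279, 0.007], [0.387, 0.313, 0.007], [0.357, 0.268, 0.007]]
tile top scene [[0.354, 0.286, 0.08], [0.393, 0.296, 0.08]]
tile foot top [[0.396, 0.316, 0.007], [0.347, 0.299, 0.007], [0.353, 0.266, 0.007], [0.395, 0.28, 0.007]]
pot [ 0.66432332 -0.40151846  0.094     ] [ 0.66856965 -0.41347582  0.094     ]
```

```bash
cat >> h.py <<'E'
from scipy.spatial.transform import Rotation as Ro
def down(a): return np.array([[-np.sin(a),np.cos(a),0],[np.cos(a),np.sin(a),0],[0,0,-1.]])
def plan(*wps):
    """wps: (pos, R); prints shares from the present pose"""
    s=st();R0=Ro.from_matrix(s['tcp_rot']).as_matrix();p0=np.array(s['tcp_pos'])
    for p,R in wps:
        d=R0.T@(np.array(p)-p0)/.25;w=Ro.from_matrix(R0.T@R).as_rotvec()/(2*np.pi)
        print(np.round(d,3),np.round(w,4),'rows>=',round(max(np.linalg.norm(d)*5,np.linalg.norm(w)*360/8.59),1))
E
python3 - <<'E'
from h import *
plan(((.42,.25,.24),down(1.214)),((.42,.2,.24),down(1.214)),((.403,-.325,.22),down(1.9)))
E
```

```text
0.1 [0.2269 0.6086 0.2304] [[-0.937, 0.349, -0.0], [0.349, 0.937, -0.002], [-0.0, -0.002, -1.0]] 0.08547302061032137 0.0 [ 0.  -0.2 -0.5] [-1.257  0.468 -0.012  1.604  0.006  1.071 -0.056]
[-1.225 -1.074 -0.036] [-0.0003  0.     -0.    ] rows>= 8.1
[-1.295 -1.261 -0.036] [-0.0003  0.     -0.    ] rows>= 9.0
[-1.965 -3.253  0.047] [-3.000e-04 -1.000e-04 -1.092e-01] rows>= 19.0
```

Request:
jog_arm --rows '[{"x": -0.95, "y": -0.9, "wz": -0.05, "hand": 1}, {"x": -0.95, "y": -0.9, "wz": -0.05, "hand": 1}, {"x": -0.95, "y": -0.9, "wz": -0.05, "hand": 1}, {"x": -0.95, "y": -0.9, "wz": -0.05, "hand": 1}, {"x": -0.95, "y": -0.9, "wz": -0.05, "hand": 1}, {"x": -0.95, "y": -0.9, "wz": -0.05, "hand": 1}, {"x": -0.95, "y": -0.9, "wz": -0.05, "hand": 1}]'

```text
validation failed for argument at $.ro...
```

```bash
python3 - <<'E'
from h import *
plan(((.45,.13,.24),down(1.7)),((.45,0.07,.24),down(1.9)),((.403,-.325,.22),down(1.9)))
E
```

```text
0.1 [0.2269 0.6086 0.2304] [[-0.937, 0.349, -0.0], [0.349, 0.937, -0.002], [-0.0, -0.002, -1.0]] 0.08547302061032137 0.0 [ 0.  -0.2 -0.5] [-1.257  0.468 -0.012  1.604  0.006  1.071 -0.056]
[-1.505 -1.482 -0.036] [-0.0003 -0.     -0.0774] rows>= 10.6
[-1.589 -1.707 -0.035] [-3.000e-04 -1.000e-04 -1.092e-01] rows>= 11.7
[-1.965 -3.253  0.047] [-3.000e-04 -1.000e-04 -1.092e-01] rows>= 19.0
```

Probably every field is required in each row.

Request:
jog_arm --rows '[{"x": -0.95, "y": -0.9, "z": 0, "wx": 0, "wy": 0, "wz": -0.05, "hand": 1}, {"x": -0.95, "y": -0.9, "z": 0, "wx": 0, "wy": 0, "wz": -0.05, "hand": 1}, {"x": -0.95, "y": -0.9, "z": 0, "wx": 0, "wy": 0, "wz": -0.05, "hand": 1}, {"x": -0.95, "y": -0.9, "z": 0, "wx": 0, "wy": 0, "wz": -0.05, "hand": 1}, {"x": -0.95, "y": -0.9, "z": 0, "wx": 0, "wy": 0, "wz": -0.05, "hand": 1}, {"x": -0.95, "y": -0.9, "z": 0, "wx": 0, "wy": 0, "wz": -0.05, "hand": 1}, {"x": -0.95, "y": -0.9, "z": 0, "wx": 0, "wy": 0, "wz": -0.05, "hand": 1}]'

```text
clock: 0.8
tcp_pos: [0.3726, 0.3109, 0.2312]
tcp_rot: [[-0.999, 0.047, 0.0], [0.047, 0.999, -0.002], [-0.0, -0.001, -1.0]]
ft_force: [-0.3, -0.1, 0.4]
finger_gap: 0.0853
grasp_force: 0.0
```

```bash
python3 - <<'E'
from h import *
plan(((.45,.13,.24),down(1.7)),((.45,0.07,.24),down(1.9)),((.403,-.325,.22),down(1.9)))
E
```

```text
0.8 [0.3726 0.3109 0.2312] [[-0.999, 0.047, 0.0], [0.047, 0.999, -0.002], [-0.0, -0.001, -1.0]] 0.08530978617187454 0.0 [-0.3 -0.1  0.4] [-0.796  0.189  0.035  1.998 -0.007  0.956  0.765]
[-0.344 -0.708 -0.034] [-0.0002  0.     -0.0281] rows>= 3.9
[-0.355 -0.948 -0.034] [-0.0002 -0.     -0.0599] rows>= 5.1
[-0.242 -2.535  0.048] [-0.0002 -0.     -0.0599] rows>= 12.7
```

Request:
jog_arm --rows '[{"x": -0.36, "y": -0.95, "z": -0.03, "wx": 0, "wy": 0, "wz": -0.06, "hand": 1}, {"x": -0.36, "y": -0.95, "z": -0.03, "wx": 0, "wy": 0, "wz": -0.06, "hand": 1}, {"x": -0.36, "y": -0.95, "z": -0.03, "wx": 0, "wy": 0, "wz": -0.06, "hand": 1}, {"x": -0.36, "y": -0.95, "z": -0.03, "wx": 0, "wy": 0, "wz": -0.06, "hand": 1}, {"x": -0.36, "y": -0.95, "z": -0.03, "wx": 0, "wy": 0, "wz": -0.06, "hand": 1}, {"x": -0.36, "y": -0.95, "z": -0.03, "wx": 0, "wy": 0, "wz": -0.06, "hand": 1}]'

```text
clock: 1.4
tcp_pos: [0.4516, 0.0689, 0.239]
tcp_rot: [[-0.947, -0.321, 0.001], [-0.321, 0.947, -0.001], [-0.0, -0.001, -1.0]]
ft_force: [-0.4, 1.0, -0.3]
finger_gap: 0.0855
grasp_force: 0.0
```

```bash
python3 - <<'E'
from h import *
plan(((.45,-.13,.23),down(1.9)),((.403,-.325,.2),down(1.9)))
E
```

```text
1.4 [0.4516 0.0689 0.239 ] [[-0.947, -0.321, 0.001], [-0.321, 0.947, -0.001], [-0.0, -0.001, -1.0]] 0.08547471477626878 0.0 [-0.4  1.  -0.3] [-0.411  0.124  0.201  2.06  -0.028  0.961  1.703]
[ 0.262 -0.751  0.037] [-0.0002  0.     -0.0003] rows>= 4.0
[ 0.691 -1.429  0.158] [-0.0002  0.     -0.0003] rows>= 8.0
```

Request:
jog_arm --rows '[{"x": 0.3, "y": -0.75, "z": 0.04, "wx": 0, "wy": 0, "wz": 0, "hand": 1}, {"x": 0.3, "y": -0.75, "z": 0.04, "wx": 0, "wy": 0, "wz": 0, "hand": 1}, {"x": 0.3, "y": -0.75, "z": 0.04, "wx": 0, "wy": 0, "wz": 0, "hand": 1}, {"x": 0.6, "y": -0.95, "z": 0.1, "wx": 0, "wy": 0, "wz": 0, "hand": 1}, {"x": 0.69, "y": -1, "z": 0.15, "wx": 0, "wy": 0, "wz": 0, "hand": 1}, {"x": 0.69, "y": -1, "z": 0.15, "wx": 0, "wy": 0, "wz": 0, "hand": 1}, {"x": 0.69, "y": -1, "z": 0.15, "wx": 0, "wy": 0, "wz": 0, "hand": 1}]'

```text
clock: 2.1
tcp_pos: [0.3663, -0.2223, 0.2005]
tcp_rot: [[-0.947, -0.321, -0.002], [-0.321, 0.947, -0.0], [0.002, 0.0, -1.0]]
ft_force: [0.3, 0.8, 0.4]
finger_gap: 0.0854
grasp_force: 0.0
```

```bash
python3 - <<'E'
from h import *
c=snap('wrist','w1')
for p in [(.403,-.325,.062),(.403+.047,-.325+.016,.062)]: print(proj(c,p))
plan(((.403,-.325,.2),down(1.9)),((.403,-.325,.028),down(1.9)))
E
```

```text
[219.56118483 193.69680416]
[224.27462233 237.32043536]
2.15 [ 0.3664 -0.2224  0.2004] [[-0.947, -0.321, -0.002], [-0.321, 0.947, -0.0], [0.002, 0.0, -1.0]] 0.085699971089431 0.0 [-0.9 -1.6 -0.8] [ 0.028  0.127  0.477  2.172 -0.075  0.859  2.449]
[-0.007 -0.435  0.002] [ 0.     -0.0003 -0.0004] rows>= 2.2
[-0.008 -0.436  0.69 ] [ 0.     -0.0003 -0.0004] rows>= 4.1
```

View pics/w1.png

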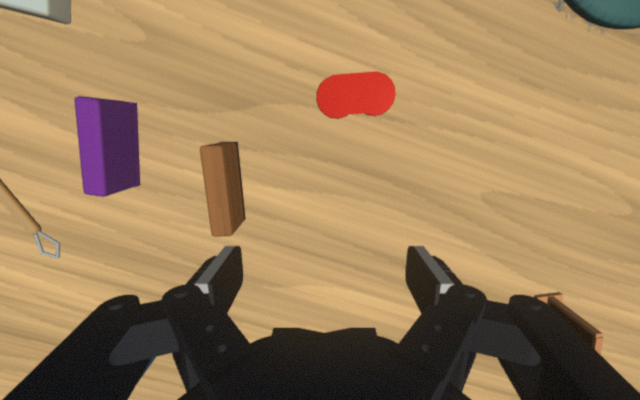

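Wrist view: scraper's top face has corners at about (201,146), (222,142), (231,234) and (211,236). Purple look-alike is at (108,145).

```bash
python3 - <<'E'
from h import *
c=load('w1');q=[ray(c,*p,.062) for p in [(201.5,146.5),(221.5,142.5),(231,234.5),(211.5,236)]]
print(np.round(q,4).tolist(),np.mean(q,0));d=q[3]+q[2]-q[0]-q[1];print(np.arctan2(d[1],d[0]),np.linalg.norm(d)/2)
a=np.arctan2(d[1],d[0])
a=a if a>0 else a+np.pi
m=np.mean(q,0)
plan(((*m[:2],.15),down(a+np.pi/2)),((*m[:2],.028),down(a+np.pi/2)))
E
```

```text
[[0.3608, -0.3531, 0.062], [0.3505, -0.335, 0.062], [0.4444, -0.3028, 0.062], [0.453, -0.3227, 0.062]] [ 0.40217017 -0.32837943  0.062     ]
0.3248948061948081 0.09811567608912593
2.15 [ 0.3664 -0.2224  0.2004] [[-0.947, -0.321, -0.002], [-0.321, 0.947, -0.0], [0.002, 0.0, -1.0]] 0.085699971089431 0.0 [-0.9 -1.6 -0.8] [ 0.028  0.127  0.477  2.172 -0.075  0.859  2.449]
[ 0.    -0.447  0.202] [ 0.     -0.0003  0.0003] rows>= 2.5
[-0.001 -0.447  0.69 ] [ 0.     -0.0003  0.0003] rows>= 4.1
```

Request:
jog_arm --rows '[{"x": 0, "y": -0.445, "z": 0.15, "wx": 0, "wy": 0, "wz": 0, "hand": 1}, {"x": 0, "y": -0.445, "z": 0.15, "wx": 0, "wy": 0, "wz": 0, "hand": 1}, {"x": 0, "y": -0.445, "z": 0.15, "wx": 0, "wy": 0, "wz": 0, "hand": 1}, {"x": 0, "y": -0.445, "z": 0.35, "wx": 0, "wy": 0, "wz": 0, "hand": 1}, {"x": 0, "y": -0.445, "z": 0.55, "wx": 0, "wy": 0, "wz": 0, "hand": 1}, {"x": 0, "y": -0.445, "z": 0.69, "wx": 0, "wy": 0, "wz": 0, "hand": 1}, {"x": 0, "y": -0.445, "z": 0.69, "wx": 0, "wy": 0, "wz": 0, "hand": 1}, {"x": 0, "y": -0.445, "z": 0.69, "wx": 0, "wy": 0, "wz": 0, "hand": 0.4}, {"x": 0, "y": -0.445, "z": 0.69, "wx": 0, "wy": 0, "wz": 0, "hand": 0}, {"x": 0, "y": -0.445, "z": 0.69, "wx": 0, "wy": 0, "wz": 0, "hand": 0}, {"x": 0, "y": -0.445, "z": 0.69, "wx": 0, "wy": 0, "wz": 0, "hand": 0}, {"x": 0, "y": -0.445, "z": 0.69, "wx": 0, "wy": 0, "wz": 0, "hand": 0}]'

```text
clock: 3.35
tcp_pos: [0.4077, -0.3244, 0.0305]
tcp_rot: [[-0.945, -0.328, 0.003], [-0.328, 0.945, -0.001], [-0.003, -0.002, -1.0]]
ft_force: [0.2, 1.0, 7.6]
finger_gap: 0.0233
grasp_force: 60.0
```

Request:
jog_arm --rows '[{"x": 0, "y": 0, "z": 0, "wx": 0, "wy": 0, "wz": 0, "hand": 0}, {"x": 0, "y": 0, "z": 0, "wx": 0, "wy": 0, "wz": 0, "hand": 0}, {"x": 0, "y": 0, "z": 0, "wx": 0, "wy": 0, "wz": 0, "hand": 0}]'

```text
clock: 3.65
tcp_pos: [0.4077, -0.3244, 0.0305]
tcp_rot: [[-0.945, -0.328, 0.003], [-0.328, 0.945, -0.001], [-0.003, -0.002, -1.0]]
ft_force: [-0.5, 0.9, 7.0]
finger_gap: 0.0229
grasp_force: 60.0
```

```bash
python3 - <<'E'
from h import *
plan(((.408,-.324,.15),down(1.905)),((.51,-.15,.15),down(1.8)),((.641,.0513,.12),down(1.712)))
E
```

```text
3.65 [ 0.4077 -0.3244  0.0305] [[-0.945, -0.328, 0.003], [-0.328, 0.945, -0.001], [-0.003, -0.002, -1.0]] 0.02292974766018756 59.963364601135254 [-0.5  0.9  7. ] [ 0.311  0.578  0.37   2.062 -0.382  0.562  2.858]
[-0.003 -0.    -0.478] [-0.0004  0.0004  0.    ] rows>= 2.4
[-0.617  0.524 -0.477] [-0.0003  0.0004  0.0167] rows>= 4.7
[-1.376  1.113 -0.357] [-0.0003  0.0004  0.0307] rows>= 9.0
```

Request:
jog_arm --rows '[{"x": 0, "y": 0, "z": -0.1, "wx": 0, "wy": 0, "wz": 0, "hand": 0}, {"x": 0, "y": 0, "z": -0.24, "wx": 0, "wy": 0, "wz": 0, "hand": 0}, {"x": 0, "y": 0, "z": -0.4, "wx": 0, "wy": 0, "wz": 0, "hand": 0}, {"x": -0.12, "y": 0.1, "z": -0.48, "wx": 0, "wy": 0, "wz": 0.005, "hand": 0}, {"x": -0.25, "y": 0.2, "z": -0.48, "wx": 0, "wy": 0, "wz": 0.01, "hand": 0}, {"x": -0.37, "y": 0.3, "z": -0.48, "wx": 0, "wy": 0, "wz": 0.015, "hand": 0}, {"x": -0.5, "y": 0.4, "z": -0.48, "wx": 0, "wy": 0, "wz": 0.02, "hand": 0}, {"x": -0.62, "y": 0.52, "z": -0.48, "wx": 0, "wy": 0, "wz": 0.025, "hand": 0}, {"x": -0.75, "y": 0.62, "z": -0.48, "wx": 0, "wy": 0, "wz": 0.031, "hand": 0}, {"x": -0.87, "y": 0.72, "z": -0.48, "wx": 0, "wy": 0, "wz": 0.031, "hand": 0}, {"x": -0.87, "y": 0.72, "z": -0.48, "wx": 0, "wy": 0, "wz": 0.031, "hand": 0}]'

```text
clock: 4.75
tcp_pos: [0.5555, -0.0754, 0.149]
tcp_rot: [[-0.989, -0.149, 0.002], [-0.149, 0.989, 0.003], [-0.002, 0.002, -1.0]]
ft_force: [-0.1, 0.4, -1.5]
finger_gap: 0.023
grasp_force: 59.0
```

```bash
python3 - <<'E'
from h import *
plan(((.641,.0513,.12),down(1.712)),((.641,.0513,.044),down(1.712)),((.6714,-.1636,.044),down(1.712)),((.6714,-.1636,.12),down(1.712)))
E
```

```text
4.75 [ 0.5555 -0.0754  0.149 ] [[-0.989, -0.149, 0.002], [-0.149, 0.989, 0.003], [-0.002, 0.002, -1.0]] 0.022995523036207128 59.04938757419586 [-0.1  0.4 -1.5] [-0.285  0.439  0.458  1.92  -0.26   0.838  2.03 ]
[-0.413  0.45   0.118] [0.0004 0.0004 0.0013] rows>= 3.1
[-0.413  0.449  0.422] [0.0004 0.0004 0.0013] rows>= 3.7
[-0.405 -0.419  0.42 ] [0.0004 0.0004 0.0013] rows>= 3.6
[-0.406 -0.418  0.116] [0.0004 0.0004 0.0013] rows>= 3.0
```

Request:
jog_arm --rows '[{"x": -0.2, "y": 0.2, "z": 0, "wx": 0, "wy": 0, "wz": 0.001, "hand": 0}, {"x": -0.35, "y": 0.35, "z": 0.05, "wx": 0, "wy": 0, "wz": 0.001, "hand": 0}, {"x": -0.413, "y": 0.45, "z": 0.12, "wx": 0, "wy": 0, "wz": 0.001, "hand": 0}, {"x": -0.413, "y": 0.45, "z": 0.15, "wx": 0, "wy": 0, "wz": 0.001, "hand": 0}, {"x": -0.413, "y": 0.45, "z": 0.25, "wx": 0, "wy": 0, "wz": 0.001, "hand": 0}, {"x": -0.413, "y": 0.45, "z": 0.35, "wx": 0, "wy": 0, "wz": 0.001, "hand": 0}, {"x": -0.413, "y": 0.45, "z": 0.39, "wx": 0, "wy": 0, "wz": 0.001, "hand": 0}, {"x": -0.413, "y": 0.45, "z": 0.41, "wx": 0, "wy": 0, "wz": 0.001, "hand": 0}, {"x": -0.413, "y": 0.45, "z": 0.42, "wx": 0, "wy": 0, "wz": 0.001, "hand": 0}, {"x": -0.413, "y": 0.45, "z": 0.42, "wx": 0, "wy": 0, "wz": 0.001, "hand": 0}]'

```text
clock: 5.75
tcp_pos: [0.6399, 0.0432, 0.0446]
tcp_rot: [[-0.991, -0.132, 0.001], [-0.132, 0.991, 0.0], [-0.001, -0.0, -1.0]]
ft_force: [-0.7, -1.3, 0.1]
finger_gap: 0.0231
grasp_force: 59.1
```

```bash
python3 - <<'E'
from h import *
plan(((.641,.0513,.044),down(1.712)),((.6714,-.1636,.044),down(1.712)),((.6714,-.1636,.12),down(1.712)))
t=snap('top','top1');s=snap('scene','scene1')
k=4
a=cv2.resize(t['color'][105:180,250:350],None,fx=k,fy=k,interpolation=2)
b=cv2.resize(s['color'][215:290,240:340],None,fx=k,fy=k,interpolation=2)
cv2.imwrite('pics/c3.png',np.hstack([a,b]))
E
```

```text
5.75 [0.6399 0.0432 0.0446] [[-0.991, -0.132, 0.001], [-0.132, 0.991, 0.0], [-0.001, -0.0, -1.0]] 0.02306570120182744 59.1449511051178 [-0.7 -1.3  0.1] [-0.389  0.703  0.374  1.758 -0.355  0.747  1.871]
[-0.009  0.032  0.003] [-0.      0.0002 -0.0013] rows>= 0.2
[-0.015 -0.837  0.003] [-0.      0.0002 -0.0013] rows>= 4.2
[-0.016 -0.837 -0.301] [-0.      0.0002 -0.0013] rows>= 4.4
```

View pics/c3.png

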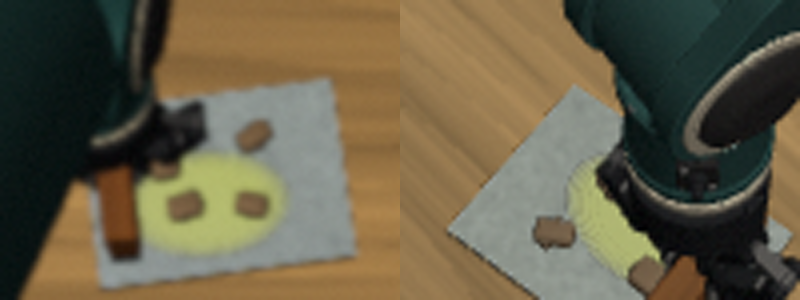

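Request:
jog_arm --rows '[{"x": -0.012, "y": -0.02, "z": 0.003, "wx": 0, "wy": 0, "wz": -0.001, "hand": 0}, {"x": -0.012, "y": -0.05, "z": 0.003, "wx": 0, "wy": 0, "wz": -0.001, "hand": 0}, {"x": -0.012, "y": -0.09, "z": 0.003, "wx": 0, "wy": 0, "wz": -0.001, "hand": 0}, {"x": -0.012, "y": -0.13, "z": 0.003, "wx": 0, "wy": 0, "wz": -0.001, "hand": 0}, {"x": -0.012, "y": -0.17, "z": 0.003, "wx": 0, "wy": 0, "wz": -0.001, "hand": 0}, {"x": -0.012, "y": -0.21, "z": 0.003, "wx": 0, "wy": 0, "wz": -0.001, "hand": 0}, {"x": -0.013, "y": -0.25, "z": 0.003, "wx": 0, "wy": 0, "wz": -0.001, "hand": 0}, {"x": -0.013, "y": -0.29, "z": 0.003, "wx": 0, "wy": 0, "wz": -0.001, "hand": 0}, {"x": -0.013, "y": -0.33, "z": 0.003, "wx": 0, "wy": 0, "wz": -0.001, "hand": 0}, {"x": -0.014, "y": -0.37, "z": 0.003, "wx": 0, "wy": 0, "wz": -0.001, "hand": 0}, {"x": -0.014, "y": -0.41, "z": 0.003, "wx": 0, "wy": 0, "wz": -0.001, "hand": 0}, {"x": -0.015, "y": -0.45, "z": 0.003, "wx": 0, "wy": 0, "wz": -0.001, "hand": 0}]'

```text
clock: 7.05
tcp_pos: [0.6581, -0.0684, 0.043]
tcp_rot: [[-0.99, -0.139, -0.0], [-0.139, 0.99, -0.0], [0.0, -0.0, -1.0]]
ft_force: [0.4, 0.7, -1.7]
finger_gap: 0.0229
grasp_force: 59.1
```

Request:
jog_arm --rows '[{"x": 0, "y": -0.04, "z": 0, "wx": 0, "wy": 0, "wz": 0, "hand": 0}, {"x": 0, "y": -0.08, "z": 0, "wx": 0, "wy": 0, "wz": 0, "hand": 0}, {"x": 0, "y": -0.12, "z": 0, "wx": 0, "wy": 0, "wz": 0, "hand": 0}, {"x": 0, "y": -0.16, "z": 0, "wx": 0, "wy": 0, "wz": 0, "hand": 0}, {"x": 0, "y": -0.2, "z": 0, "wx": 0, "wy": 0, "wz": 0, "hand": 0}, {"x": 0, "y": -0.24, "z": 0, "wx": 0, "wy": 0, "wz": 0, "hand": 0}, {"x": 0, "y": -0.28, "z": 0, "wx": 0, "wy": 0, "wz": 0, "hand": 0}, {"x": 0, "y": -0.32, "z": 0, "wx": 0, "wy": 0, "wz": 0, "hand": 0}, {"x": 0, "y": -0.36, "z": 0, "wx": 0, "wy": 0, "wz": 0, "hand": 0}, {"x": 0, "y": -0.39, "z": 0, "wx": 0, "wy": 0, "wz": 0, "hand": 0}, {"x": 0, "y": -0.39, "z": 0, "wx": 0, "wy": 0, "wz": 0, "hand": 0}]'

```text
clock: 8.15
tcp_pos: [0.6718, -0.1673, 0.0436]
tcp_rot: [[-0.991, -0.137, 0.001], [-0.137, 0.991, -0.002], [-0.001, -0.002, -1.0]]
ft_force: [-0.4, -1.2, 3.7]
finger_gap: 0.0232
grasp_force: 59.9
```

Request:
jog_arm --rows '[{"x": 0, "y": 0, "z": -0.15, "wx": 0, "wy": 0, "wz": 0, "hand": 0}, {"x": 0, "y": 0, "z": -0.3, "wx": 0, "wy": 0, "wz": 0, "hand": 0}, {"x": 0.1, "y": 0, "z": -0.45, "wx": 0, "wy": 0, "wz": 0, "hand": 0}, {"x": 0.25, "y": 0, "z": -0.5, "wx": 0, "wy": 0, "wz": 0, "hand": 0}, {"x": 0.4, "y": 0, "z": -0.5, "wx": 0, "wy": 0, "wz": 0, "hand": 0}, {"x": 0.55, "y": 0, "z": -0.5, "wx": 0, "wy": 0, "wz": 0, "hand": 0}, {"x": 0.7, "y": 0, "z": -0.5, "wx": 0, "wy": 0, "wz": 0, "hand": 0}]'

```text
clock: 8.85
tcp_pos: [0.4961, -0.1888, 0.1675]
tcp_rot: [[-0.99, -0.139, -0.001], [-0.139, 0.99, -0.0], [0.001, 0.0, -1.0]]
ft_force: [-0.4, -0.4, -0.7]
finger_gap: 0.0231
grasp_force: 59.2
```

```bash
python3 - <<'E'
from h import *
t=snap('top','top2');s=snap('scene','scene2')
k=4
a=cv2.resize(t['color'][105:180,250:350],None,fx=k,fy=k,interpolation=2)
b=cv2.resize(s['color'][215:315,220:345],None,fx=3.2,fy=3,interpolation=2)
cv2.imwrite('pics/c4.png',np.hstack([a,b]))
plan(((.5,-.2,.15),down(1.6)),((.47,-.2,.034),down(1.6)))
E
```

```text
8.95 [ 0.4923 -0.1898  0.1672] [[-0.991, -0.134, -0.005], [-0.134, 0.991, 0.002], [0.005, 0.002, -1.0]] 0.02305312913084632 59.20682966709137 [ 0.5 -0.1 -0.6] [-0.079  0.362  0.468  1.981 -0.214  0.852  2.212]
[-0.025 -0.045  0.068] [ 0.0003 -0.0008  0.0168] rows>= 0.7
[ 0.091 -0.03   0.533] [ 0.0003 -0.0008  0.0168] rows>= 2.7
```

View pics/c4.png

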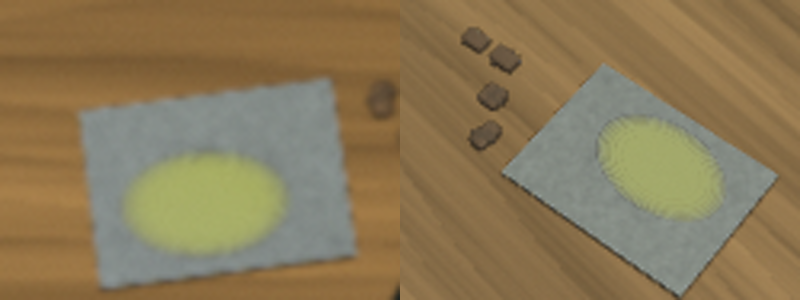

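Board is clean: the four chips lie on the bench beyond its far edge, at crop (475,40), (505,60), (492,97) and (486,135). Next I set the scraper down.

Request:
jog_arm --rows '[{"x": 0.09, "y": -0.03, "z": 0.1, "wx": 0, "wy": 0, "wz": 0, "hand": 0}, {"x": 0.09, "y": -0.03, "z": 0.25, "wx": 0, "wy": 0, "wz": 0, "hand": 0}, {"x": 0.09, "y": -0.03, "z": 0.38, "wx": 0, "wy": 0, "wz": 0, "hand": 0}, {"x": 0.09, "y": -0.03, "z": 0.46, "wx": 0, "wy": 0, "wz": 0, "hand": 0}, {"x": 0.09, "y": -0.03, "z": 0.5, "wx": 0, "wy": 0, "wz": 0, "hand": 0}, {"x": 0.09, "y": -0.03, "z": 0.53, "wx": 0, "wy": 0, "wz": 0, "hand": 0}, {"x": 0.09, "y": -0.03, "z": 0.54, "wx": 0, "wy": 0, "wz": 0, "hand": 0}, {"x": 0.09, "y": -0.03, "z": 0.545, "wx": 0, "wy": 0, "wz": 0, "hand": 0}, {"x": 0.09, "y": -0.03, "z": 0.545, "wx": 0, "wy": 0, "wz": 0, "hand": 0}]'

```text
clock: 9.85
tcp_pos: [0.4776, -0.1992, 0.0325]
tcp_rot: [[-0.99, -0.139, 0.001], [-0.139, 0.99, -0.0], [-0.001, -0.001, -1.0]]
ft_force: [-0.1, -0.4, -1.4]
finger_gap: 0.0232
grasp_force: 59.2
```

Request:
jog_arm --rows '[{"x": 0, "y": 0, "z": 0.004, "wx": 0, "wy": 0, "wz": 0, "hand": 0}, {"x": 0, "y": 0, "z": 0.008, "wx": 0, "wy": 0, "wz": 0, "hand": 0}, {"x": 0, "y": 0, "z": 0.01, "wx": 0, "wy": 0, "wz": 0, "hand": 0}, {"x": 0, "y": 0, "z": 0.01, "wx": 0, "wy": 0, "wz": 0, "hand": 0}]'

```text
clock: 10.25
tcp_pos: [0.4775, -0.1991, 0.0305]
tcp_rot: [[-0.99, -0.139, 0.001], [-0.139, 0.99, 0.0], [-0.001, 0.0, -1.0]]
ft_force: [-2.5, 1.0, 9.0]
finger_gap: 0.0233
grasp_force: 60.8
```

Request:
jog_arm --rows '[{"x": 0, "y": 0, "z": 0.006, "wx": 0, "wy": 0, "wz": 0, "hand": 0.5}, {"x": 0, "y": 0, "z": 0.006, "wx": 0, "wy": 0, "wz": 0, "hand": 1}, {"x": 0, "y": 0, "z": 0.006, "wx": 0, "wy": 0, "wz": 0, "hand": 1}, {"x": 0, "y": 0, "z": 0.006, "wx": 0, "wy": 0, "wz": 0, "hand": 1}, {"x": 0, "y": 0, "z": -0.1, "wx": 0, "wy": 0, "wz": 0, "hand": 1}, {"x": 0, "y": 0, "z": -0.3, "wx": 0, "wy": 0, "wz": 0, "hand": 1}, {"x": 0, "y": 0, "z": -0.5, "wx": 0, "wy": 0, "wz": 0, "hand": 1}, {"x": 0, "y": 0, "z": -0.7, "wx": 0, "wy": 0, "wz": 0, "hand": 1}, {"x": 0, "y": 0, "z": -0.85, "wx": 0, "wy": 0, "wz": 0, "hand": 1}, {"x": 0, "y": 0, "z": -0.85, "wx": 0, "wy": 0, "wz": 0, "hand": 1}]'

```text
clock: 11.25
tcp_pos: [0.48, -0.2003, 0.2472]
tcp_rot: [[-0.99, -0.139, 0.011], [-0.139, 0.99, -0.002], [-0.01, -0.003, -1.0]]
ft_force: [0.5, 0.3, 0.1]
finger_gap: 0.0856
grasp_force: 0.0
```

```bash
python3 - <<'E'
from h import *
plan(((.46,0,.25),down(1)),((.46,.04,.25),down(1)),((.38,.26,.25),down(.33)))
c=snap('scene','s3')
E
```

```text
11.25 [ 0.48   -0.2003  0.2472] [[-0.99, -0.139, 0.011], [-0.139, 0.99, -0.002], [-0.01, -0.003, -1.0]] 0.08559969423724331 0.0 [0.5 0.3 0.1] [-0.115  0.232  0.523  1.937 -0.14   0.996  2.182]
[-0.032  0.804 -0.014] [1.00e-04 1.70e-03 1.13e-01] rows>= 4.7
[-0.055  0.963 -0.014] [1.00e-04 1.70e-03 1.13e-01] rows>= 4.8
[ 0.14   1.879 -0.019] [0.0007 0.0017 0.2197] rows>= 9.4
```

Request:
jog_arm --rows '[{"x": -0.05, "y": 0.95, "z": 0, "wx": 0, "wy": 0.002, "wz": 0.113, "hand": 1}, {"x": -0.05, "y": 0.95, "z": 0, "wx": 0, "wy": 0.002, "wz": 0.113, "hand": 1}, {"x": -0.05, "y": 0.95, "z": 0, "wx": 0, "wy": 0.002, "wz": 0.113, "hand": 1}, {"x": -0.05, "y": 0.95, "z": 0, "wx": 0, "wy": 0.002, "wz": 0.113, "hand": 1}, {"x": -0.05, "y": 0.95, "z": 0, "wx": 0, "wy": 0.002, "wz": 0.113, "hand": 1}, {"x": -0.05, "y": 0.95, "z": 0, "wx": 0, "wy": 0.002, "wz": 0.113, "hand": 1}]'

```text
clock: 11.9
tcp_pos: [0.4549, 0.0405, 0.2402]
tcp_rot: [[-0.84, 0.542, -0.015], [0.542, 0.84, 0.002], [0.014, -0.006, -1.0]]
ft_force: [1.0, 0.2, -1.0]
finger_gap: 0.0856
grasp_force: 0.0
```

```bash
python3 - <<'E'
from h import *
plan(((.44,.22,.25),down(.33)))
E
```

```text
11.9 [0.4549 0.0405 0.2402] [[-0.84, 0.542, -0.015], [0.542, 0.84, 0.002], [0.014, -0.006, -1.0]] 0.08562376964523087 0.0 [ 1.   0.2 -1. ] [-0.564  0.129  0.444  2.061 -0.072  0.979  0.916]
[ 0.439  0.571 -0.037] [-0.0017 -0.0018  0.1063] rows>= 4.5
```

Request:
jog_arm --rows '[{"x": 0.5, "y": 0.46, "z": -0.03, "wx": -0.0017, "wy": -0.0018, "wz": 0.1063, "hand": 1}, {"x": 0.5, "y": 0.46, "z": -0.03, "wx": -0.0017, "wy": -0.0018, "wz": 0.1063, "hand": 1}, {"x": 0.5, "y": 0.46, "z": -0.03, "wx": -0.0017, "wy": -0.0018, "wz": 0.1063, "hand": 1}, {"x": 0.5, "y": 0.46, "z": -0.03, "wx": -0.0017, "wy": -0.0018, "wz": 0.1063, "hand": 1}, {"x": 0.5, "y": 0.46, "z": -0.03, "wx": -0.0017, "wy": -0.0018, "wz": 0.1063, "hand": 1}, {"x": 0.5, "y": 0.46, "z": -0.03, "wx": -0.0017, "wy": -0.0018, "wz": 0.1063, "hand": 1}, {"x": 0.5, "y": 0.46, "z": -0.03, "wx": -0.0017, "wy": -0.0018, "wz": 0.1063, "hand": 1}]'

```text
clock: 12.6
tcp_pos: [0.413, 0.2013, 0.2491]
tcp_rot: [[-0.328, 0.945, 0.001], [0.945, 0.328, -0.001], [-0.002, 0.001, -1.0]]
ft_force: [-0.1, -0.3, 1.0]
finger_gap: 0.0854
grasp_force: 0.0
```

```bash
python3 - <<'E'
from h import *
st();c=snap('wrist','w2');print(proj(c,(.373,.291,.08)))
t=snap('scene','s4')
cv2.imwrite('pics/c5.png',np.hstack([cv2.resize(c['color'][:,120:520],(500,500)),cv2.resize(t['color'][90:270,200:320],(300,450))[:450].copy() if 0 else cv2.copyMakeBorder(cv2.resize(t['color'][90:270,200:320],(300,450)),0,50,0,0,0)]))
E
```

```text
12.6 [0.413  0.2013 0.2491] [[-0.328, 0.945, 0.001], [0.945, 0.328, -0.001], [-0.002, 0.001, -1.0]] 0.08541126688038854 0.0 [-0.1 -0.3  1. ] [-0.849  0.113  0.349  2.051 -0.044  0.985 -0.143]
[316.44574088  95.07152131]
```

View pics/c5.png

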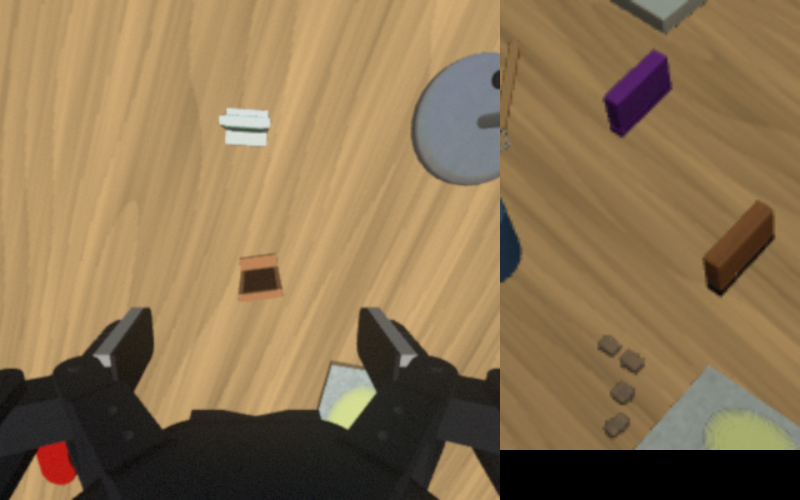

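Scraper stands upright, clear of the board. Pale tile in the wrist crop: foot corners at (227,109), (268,111), (267,146) and (226,144), upright's top edge from (220,121) to (270,124).

```bash
python3 - <<'E'
from h import *
c=load('w2');f=lambda x,y:(x/1.25+120,y/1.25)
q=[ray(c,*f(*p),.007) for p in[(227,109),(268,111),(267,146),(226,144)]];print(np.round(q,3).tolist(),np.mean(q,0))
d=q[1]+q[2]-q[0]-q[3];print(np.arctan2(d[1],d[0]),[np.linalg.norm(q[i]-q[i-1]).round(4) for i in range(4)])
e=[ray(c,*f(*p),.08) for p in[(220,121),(270,124)]];print(np.round(e,3).tolist(),np.mean(e,0),np.linalg.norm(e[1]-e[0]),np.arctan2(*(e[1]-e[0])[1::-1]))
im=cv2.resize(c['color'][70:135,270:360],None,fx=8,fy=8,interpolation=cv2.INTER_CUBIC);cv2.imwrite('pics/c6.png',im)
E
```

```text
[[0.348, 0.299, 0.007], [0.389, 0.311, 0.007], [0.4, 0.278, 0.007], [0.358, 0.266, 0.007]] [0.37347362 0.28855727 0.007     ]
0.288172706614076 [np.float64(0.0348), np.float64(0.0427), np.float64(0.0349), np.float64(0.0438)]
[[0.353, 0.282, 0.08], [0.394, 0.294, 0.08]] [0.37351222 0.28808737 0.08      ] 0.04259134743001474 0.27783947082146515
```

View pics/c6.png

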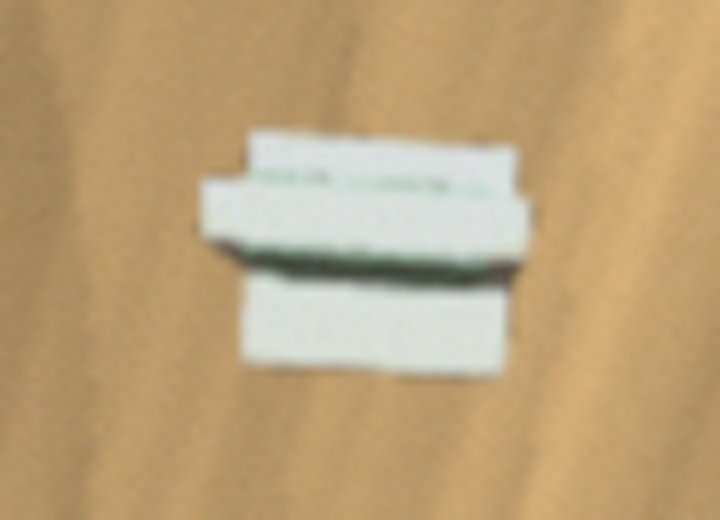

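```bash
python3 - <<'E'
from h import *
c=load('w2');m=ray(c,270+365.5/8-.4,70+218.5/8-.4,.08);print(m)
m=(.3735,.2882)
plan(((*m,.15),down(.277)),((*m,.034),down(.277)))
E
```

```text
[0.37242569 0.28886069 0.08      ]
12.7 [0.4135 0.2008 0.2496] [[-0.326, 0.945, 0.002], [0.945, 0.327, -0.001], [-0.001, 0.002, -1.0]] 0.0853527429657367 0.0 [ 0.   0.1 -0.6] [-0.848  0.112  0.35   2.05  -0.044  0.985 -0.144]
[ 0.383 -0.038  0.398] [0.0003 0.0002 0.0088] rows>= 2.8
[ 0.384 -0.039  0.862] [0.0003 0.0002 0.0088] rows>= 4.7
```

Request:
jog_arm --rows '[{"x": 0.384, "y": -0.039, "z": 0.35, "wx": 0, "wy": 0, "wz": 0.0088, "hand": 1}, {"x": 0.384, "y": -0.039, "z": 0.35, "wx": 0, "wy": 0, "wz": 0.0088, "hand": 1}, {"x": 0.384, "y": -0.039, "z": 0.35, "wx": 0, "wy": 0, "wz": 0.0088, "hand": 1}, {"x": 0.384, "y": -0.039, "z": 0.35, "wx": 0, "wy": 0, "wz": 0.0088, "hand": 1}]'

```text
clock: 13.1
tcp_pos: [0.3705, 0.2902, 0.1598]
tcp_rot: [[-0.278, 0.96, -0.001], [0.96, 0.278, -0.003], [-0.003, -0.002, -1.0]]
ft_force: [-0.0, -1.0, -0.3]
finger_gap: 0.0853
grasp_force: 0.0
```

```bash
python3 - <<'E'
from h import *
m=(.3733,.2884)
plan(((*m,.15),down(.277)),((*m,.034),down(.277)))
E
```

```text
13.1 [0.3705 0.2902 0.1598] [[-0.278, 0.96, -0.001], [0.96, 0.278, -0.003], [-0.003, -0.002, -1.0]] 0.08531973181609573 0.0 [-0.  -1.  -0.3] [-0.968  0.266  0.267  2.107 -0.096  0.784 -0.36 ]
[-0.01   0.009  0.039] [-0.0004  0.0004  0.0008] rows>= 0.2
[-0.009  0.01   0.503] [-0.0004  0.0004  0.0008] rows>= 2.5
```

Request:
jog_arm --rows '[{"x": -0.009, "y": 0.01, "z": 0.1, "wx": 0, "wy": 0, "wz": 0.001, "hand": 1}, {"x": -0.009, "y": 0.01, "z": 0.25, "wx": 0, "wy": 0, "wz": 0.001, "hand": 1}, {"x": -0.009, "y": 0.01, "z": 0.4, "wx": 0, "wy": 0, "wz": 0.001, "hand": 1}, {"x": -0.009, "y": 0.01, "z": 0.48, "wx": 0, "wy": 0, "wz": 0.001, "hand": 1}, {"x": -0.009, "y": 0.01, "z": 0.503, "wx": 0, "wy": 0, "wz": 0.001, "hand": 1}, {"x": -0.009, "y": 0.01, "z": 0.503, "wx": 0, "wy": 0, "wz": 0.001, "hand": 1}, {"x": -0.009, "y": 0.01, "z": 0.503, "wx": 0, "wy": 0, "wz": 0.001, "hand": 1}]'

```text
clock: 13.8
tcp_pos: [0.3779, 0.2884, 0.0382]
tcp_rot: [[-0.267, 0.964, 0.005], [0.964, 0.267, 0.002], [0.0, 0.005, -1.0]]
ft_force: [-0.4, 0.4, -0.1]
finger_gap: 0.0857
grasp_force: 0.0
```

```bash
python3 - <<'E'
from h import *
m=(.3733,.2884)
plan(((*m,.034),down(.277)))
# beam spot refinement from clear images
t=load('top2');s=load('scene2')
for n,c in(('t',t),('s',s)):
    h=cv2.cvtColor(c['color'],cv2.COLOR_BGR2HSV)
    m=cv2.inRange(h,(24,70,110),(38,255,255))
    k=cv2.morphologyEx(m,cv2.MORPH_OPEN,np.ones((3,3)))
    u,v=proj(c,(.628,-.015,.012));M=np.zeros_like(k);M[int(v)-28:int(v)+28,int(u)-35:int(u)+35]=255;k&=M
    cs,_=cv2.findContours(k,0,1);b=max(cs,key=cv2.contourArea);W=np.array([ray(c,*p[0],.012)[:2] for p in b])*1000
    e=cv2.fitEllipse(W.astype(np.float32));print(n,cv2.contourArea(b),np.round(e[0],1),np.round(e[1],1),e[2],W.min(0).round(),W.max(0).round())
E
```

```text
13.8 [0.3779 0.2884 0.0382] [[-0.267, 0.964, 0.005], [0.964, 0.267, 0.002], [0.0, 0.005, -1.0]] 0.08565103586640435 0.0 [-0.4  0.4 -0.1] [-0.898  0.494  0.209  2.16  -0.202  0.5   -0.265]
[ 0.005 -0.018  0.017] [ 0.0008 -0.0001 -0.0011] rows>= 0.1
t 684.5 [625.2 -17.1] [ 66.6 105.9] 4.2543134689331055 [591. -70.] [658.  36.]
s 773.0 [627.3 -15.5] [ 66.7 103.4] 4.205156326293945 [593. -69.] [661.  38.]
```

Request:
jog_arm --rows '[{"x": 0.005, "y": -0.018, "z": 0.015, "wx": 0, "wy": 0, "wz": -0.001, "hand": 1}, {"x": 0.005, "y": -0.018, "z": 0.015, "wx": 0, "wy": 0, "wz": -0.001, "hand": 1}]'

```text
clock: 14.0
tcp_pos: [0.3714, 0.2886, 0.0337]
tcp_rot: [[-0.274, 0.962, 0.003], [0.962, 0.274, 0.001], [0.0, 0.003, -1.0]]
ft_force: [-0.1, 0.5, 0.0]
finger_gap: 0.0852
grasp_force: 0.0
```

```bash
python3 - <<'E'
from h import *
plan(((.3733,.2884,.034),down(.277)))
t=load('top2');print('rim',ray(t,165,139,.246))
s=load('scene2');u=np.array([.093,-.9957]);d=np.r_[.8387*u,-.5446];
for L in [(.5957,.299,.22)]:
  v=np.r_[.5446*u,.8387];w=np.cross(d,v)
  for r in (.031,):
    for k,c in(('top',t),('scene',s)):
      im=c['color'].copy()
      im=cv2.resize(im,None,fx=4,fy=4,interpolation=2)
      pf=[[4*proj(c,np.array(L)-o*d+r*(np.cos(a)*v+np.sin(a)*w))+1.5 for a in np.linspace(0,6.28,40)] for o in(0,.085)]
      for p in pf: cv2.polylines(im,[np.int32(p)],True,(0,0,255),1)
      x,y=np.int32(np.mean(pf[0],0));globals()[k]=im[y-200:y+200,x-200:x+200]
h=[globals()[k] for k in('top','scene')]
cv2.imwrite('pics/c7.png',np.hstack([cv2.copyMakeBorder(i,0,400-i.shape[0],0,400-i.shape[1],0) for i in h]))
w=snap('wrist','w3')
E
```

```text
14.0 [0.3714 0.2886 0.0337] [[-0.274, 0.962, 0.003], [0.962, 0.274, 0.001], [0.0, 0.003, -1.0]] 0.08515912029836915 0.0 [-0.1  0.5  0. ] [-0.902  0.498  0.203  2.171 -0.204  0.487 -0.264]
[-0.003  0.007 -0.001] [ 0.0005 -0.      0.0002] rows>= 0.0
rim [0.5973604  0.28747065 0.246     ]
```

View pics/c7.png

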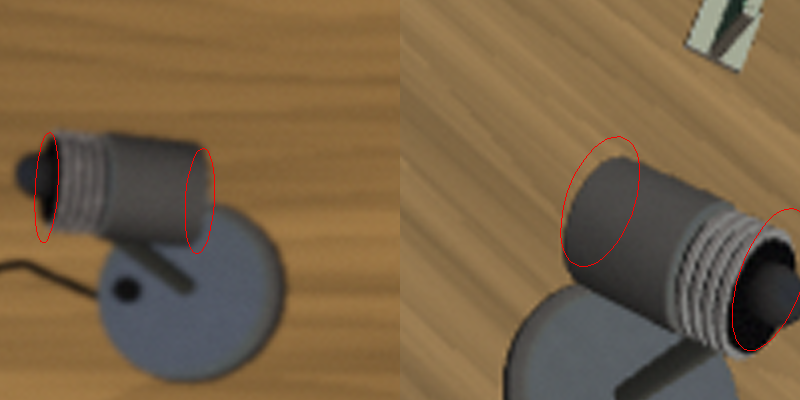

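Red model outlines sit within about 1–3 px of the lamp's front rim at (207,195) and (600,215). I'll fit the lens position from the silhouette edges, and close the fingers on the tile meanwhile.

Request:
jog_arm --rows '[{"x": 0, "y": 0.005, "z": 0, "wx": 0, "wy": 0, "wz": 0, "hand": 0.7}, {"x": 0, "y": 0.005, "z": 0, "wx": 0, "wy": 0, "wz": 0, "hand": 0.6}, {"x": 0, "y": 0.005, "z": 0, "wx": 0, "wy": 0, "wz": 0, "hand": 0.5}, {"x": 0, "y": 0.005, "z": 0, "wx": 0, "wy": 0, "wz": 0, "hand": 0.3}, {"x": 0, "y": 0.005, "z": 0, "wx": 0, "wy": 0, "wz": 0, "hand": 0}, {"x": 0, "y": 0.005, "z": 0, "wx": 0, "wy": 0, "wz": 0, "hand": 0}, {"x": 0, "y": 0.005, "z": 0, "wx": 0, "wy": 0, "wz": 0, "hand": 0}]'

```text
clock: 14.75
tcp_pos: [0.3733, 0.2889, 0.0335]
tcp_rot: [[-0.274, 0.962, 0.003], [0.962, 0.274, 0.001], [-0.0, 0.004, -1.0]]
ft_force: [-0.3, 0.1, 5.3]
finger_gap: 0.0427
grasp_force: 60.7
```

```bash
python3 - <<'E'
from h import *
from scipy.optimize import least_squares
st()
cams={'t':load('top2'),'s':load('scene2')}
def circ(L,yaw,o,r=.031):
    u=np.array([np.cos(yaw),np.sin(yaw)]);d=np.r_[.8387*u,-.5446];v=np.r_[.5446*u,.8387];w=np.cross(d,v)
    return [np.r_[L,.22]-o*d+r*(np.cos(a)*v+np.sin(a)*w) for a in np.linspace(0,2*np.pi,120)]
L0=np.array([.5957,.299]);y0=np.arctan2(-.9957,.093)
org={}
for k in cams: # 4x image origin of each crop
    pf=[4*proj(cams[k],X)+1.5 for X in circ(L0,y0,0)]
    # reproduce mean of the 40-sample loop
    u=np.array([.093,-.9957]);d=np.r_[.8387*u,-.5446];v=np.r_[.5446*u,.8387];w=np.cross(d,v)
    pf=[4*proj(cams[k],np.r_[L0,.22]+.031*(np.cos(a)*v+np.sin(a)*w))+1.5 for a in np.linspace(0,6.28,40)]
    org[k]=np.int32(np.mean(pf,0))-200
# (cam, p1, p2, outward-sign-point, circles)
E=[('t',(110,133),(205,142),(150,50),(0,.045)),('t',(115,237),(200,247),(150,350),(0,.045)),('t',(210.5,160),(209.5,215),(300,190),(0,)),
   ('s',(225,157),(335,203),(300,100),(0,.045)),('s',(170,275),(265,328),(200,400),(0,.045)),('s',(163,225),(163,255),(50,240),(0,))]
def res(x):
    out=[]
    for k,a,b,q,os in E:
        a,b,q=[np.array(i,float) for i in(a,b,q)];n=np.array([-(b-a)[1],(b-a)[0]]);n/=np.linalg.norm(n);n*=np.sign(n@(q-a))
        for o in os: out.append(max(n@(4*proj(cams[k],X)+1.5-org[k]-a) for X in circ(x[:2],x[2],o)))
    return np.array(out)
print(res(np.r_[L0,y0]).round(1))
f=least_squares(res,np.r_[L0,y0],loss='soft_l1',f_scale=3,diff_step=1e-4);print(f.x,res(f.x).round(1))
E
```

```text
14.75 [0.3733 0.2889 0.0335] [[-0.274, 0.962, 0.003], [0.962, 0.274, 0.001], [-0.0, 0.004, -1.0]] 0.042748172843095955 60.68713188171387 [-0.3  0.1  5.3] [-0.9    0.5    0.203  2.167 -0.204  0.488 -0.264]
[ -6.4  -5.7   7.4  10.9   4.8  17.2  17.2 -11.7 -16.1   2.1]
[ 0.60079541  0.30407952 -1.50491503] [ 1.2  3.8 -0.   1.6 -3.7  4.   1.2  1.4 -0.2  1.1]
```

Lens fit: (0.600, 0.304, 0.220), beam yaw −1.495, consistent with the light spot. The tile is gripped with a 43 mm gap, so I lift it.

```bash
cat >> h.py <<'E'
def goal(dist=.15,L=(.6,.304,.22),yaw=-1.495,up=0,back=.0115):
    u=np.array([np.cos(yaw),np.sin(yaw)]);d=np.r_[.8387*u,-.5446];z=-np.r_[.5446*u,.8387];y=np.r_[-u[1],u[0],0];
    R=np.c_[np.cross(y,z),y,z];W=np.array(L)+dist*d
    return W+back*z+np.array([0,0,up]),R
E
python3 - <<'E'
from h import *
print(goal())
plan(((.3733,.2889,.2),down(.277)),((.46,.12,.25),down(.15)))
E
```

```text
(array([0.60905218, 0.18480113, 0.12866495]), array([[-0.06350953,  0.99712883, -0.04123917],
       [ 0.83629195,  0.07572377,  0.54303636],
       [ 0.5446    ,  0.        , -0.8387    ]]))
14.75 [0.3733 0.2889 0.0335] [[-0.274, 0.962, 0.003], [0.962, 0.274, 0.001], [-0.0, 0.004, -1.0]] 0.042748172843095955 60.68713188171387 [-0.3  0.1  5.3] [-0.9    0.5    0.203  2.167 -0.204  0.488 -0.264]
[-0.     0.002 -0.666] [0.0006 0.     0.    ] rows>= 3.3
[-0.745  0.152 -0.865] [ 0.0006 -0.      0.0202] rows>= 5.8
```

Request:
jog_arm --rows '[{"x": 0, "y": 0, "z": -0.03, "wx": 0, "wy": 0, "wz": 0, "hand": 0}, {"x": 0, "y": 0, "z": -0.13, "wx": 0, "wy": 0, "wz": 0, "hand": 0}, {"x": 0, "y": 0, "z": -0.28, "wx": 0, "wy": 0, "wz": 0, "hand": 0}, {"x": 0, "y": 0, "z": -0.43, "wx": 0, "wy": 0, "wz": 0, "hand": 0}, {"x": 0, "y": 0, "z": -0.58, "wx": 0, "wy": 0, "wz": 0, "hand": 0}, {"x": -0.1, "y": 0.02, "z": -0.7, "wx": 0, "wy": 0, "wz": 0, "hand": 0}, {"x": -0.25, "y": 0.05, "z": -0.8, "wx": 0, "wy": 0, "wz": 0.005, "hand": 0}, {"x": -0.4, "y": 0.08, "z": -0.86, "wx": 0, "wy": 0, "wz": 0.01, "hand": 0}, {"x": -0.55, "y": 0.12, "z": -0.86, "wx": 0, "wy": 0, "wz": 0.015, "hand": 0}, {"x": -0.7, "y": 0.15, "z": -0.86, "wx": 0, "wy": 0, "wz": 0.02, "hand": 0}, {"x": -0.75, "y": 0.15, "z": -0.86, "wx": 0, "wy": 0, "wz": 0.02, "hand": 0}]'

```text
clock: 15.85
tcp_pos: [0.4611, 0.1145, 0.2489]
tcp_rot: [[-0.145, 0.989, 0.004], [0.989, 0.145, -0.0], [-0.001, 0.004, -1.0]]
ft_force: [-0.3, -0.1, -0.4]
finger_gap: 0.0428
grasp_force: 61.1
```

```bash
python3 - <<'E'
from h import *
plan(goal(.24,up=.09),goal(.2,up=.04),goal(.15))
E
```

```text
15.85 [0.4611 0.1145 0.2489] [[-0.145, 0.989, 0.004], [0.989, 0.145, -0.0], [-0.001, 0.004, -1.0]] 0.04281433313872907 61.14665150642395 [-0.3 -0.1 -0.4] [-0.737  0.143  0.467  2.026 -0.075  0.985 -0.088]
[-0.108  0.604  0.32 ] [-0.0025  0.0918  0.0109] rows>= 3.9
[0.026 0.613 0.432] [-0.0025  0.0918  0.0109] rows>= 3.9
[0.193 0.624 0.483] [-0.0025  0.0918  0.0109] rows>= 4.1
```

Request:
jog_arm --rows '[{"x": -0.02, "y": 0.08, "z": 0.03, "wx": 0, "wy": 0.01, "wz": 0.001, "hand": 0}, {"x": -0.03, "y": 0.17, "z": 0.08, "wx": 0, "wy": 0.024, "wz": 0.003, "hand": 0}, {"x": -0.05, "y": 0.27, "z": 0.14, "wx": -0.001, "wy": 0.04, "wz": 0.005, "hand": 0}, {"x": -0.07, "y": 0.37, "z": 0.2, "wx": -0.001, "wy": 0.055, "wz": 0.007, "hand": 0}, {"x": -0.09, "y": 0.47, "z": 0.26, "wx": -0.002, "wy": 0.07, "wz": 0.009, "hand": 0}, {"x": -0.1, "y": 0.55, "z": 0.3, "wx": -0.0025, "wy": 0.083, "wz": 0.01, "hand": 0}, {"x": -0.108, "y": 0.604, "z": 0.32, "wx": -0.0025, "wy": 0.0918, "wz": 0.011, "hand": 0}, {"x": -0.108, "y": 0.604, "z": 0.32, "wx": -0.0025, "wy": 0.0918, "wz": 0.011, "hand": 0}, {"x": -0.108, "y": 0.604, "z": 0.32, "wx": -0.0025, "wy": 0.0918, "wz": 0.011, "hand": 0}]'

```text
clock: 16.75
tcp_pos: [0.6126, 0.1148, 0.1683]
tcp_rot: [[-0.067, 0.997, -0.047], [0.836, 0.082, 0.543], [0.545, -0.003, -0.838]]
ft_force: [-0.3, 0.4, -0.8]
finger_gap: 0.0434
grasp_force: 61.2
```

```bash
python3 - <<'E'
from h import *
plan(goal(.24,up=.09),goal(.2,up=.04),goal(.15))
E
```

```text
16.75 [0.6126 0.1148 0.1683] [[-0.067, 0.997, -0.047], [0.836, 0.082, 0.543], [0.545, -0.003, -0.838]] 0.043372523458448886 61.23753547668457 [-0.3  0.4 -0.8] [-0.22   0.577  0.347  1.759 -0.855  1.135  0.664]
[-0.015  0.007 -0.016] [-0.001  -0.0001  0.0006] rows>= 0.1
[0.036 0.008 0.151] [-0.001  -0.0001  0.0006] rows>= 0.8
[0.149 0.009 0.286] [-0.001  -0.0001  0.0006] rows>= 1.6
```

Orientation reached. Now the slow final approach.

Request:
jog_arm --rows '[{"x": 0.015, "y": 0.004, "z": 0.05, "wx": -0.0005, "wy": 0, "wz": 0.0005, "hand": 0}, {"x": 0.036, "y": 0.008, "z": 0.12, "wx": -0.001, "wy": 0, "wz": 0.0006, "hand": 0}, {"x": 0.07, "y": 0.008, "z": 0.18, "wx": -0.001, "wy": 0, "wz": 0.0006, "hand": 0}, {"x": 0.1, "y": 0.009, "z": 0.23, "wx": -0.001, "wy": 0, "wz": 0.0006, "hand": 0}, {"x": 0.13, "y": 0.009, "z": 0.27, "wx": -0.001, "wy": 0, "wz": 0.0006, "hand": 0}, {"x": 0.149, "y": 0.009, "z": 0.286, "wx": -0.001, "wy": 0, "wz": 0.0006, "hand": 0}, {"x": 0.149, "y": 0.009, "z": 0.286, "wx": -0.001, "wy": 0, "wz": 0.0006, "hand": 0}, {"x": 0.149, "y": 0.009, "z": 0.286, "wx": -0.001, "wy": 0, "wz": 0.0006, "hand": 0}]'

```text
clock: 17.55
tcp_pos: [0.6102, 0.1843, 0.1295]
tcp_rot: [[-0.064, 0.997, -0.038], [0.836, 0.074, 0.544], [0.545, 0.003, -0.838]]
ft_force: [-1.3, 0.3, -0.6]
finger_gap: 0.0429
grasp_force: 61.2
```

```bash
python3 - <<'E'
from h import *
plan(goal(.15))
s=load('scene2');n=snap('scene','s9');t2=load('top2');t=snap('top','t9')
# does the tile shade the spot? compare board brightness in clear ellipse; and project the window
for a,b,k in((s,n,'s'),(t2,t,'t')):
    for p in[(.626,-.016),(.61,-.02),(.65,-.02),(.626,-.05),(.68,-.02)]:
        x,y=np.int32(proj(a,(*p,.012)));print(k,p,a['color'][y,x],b['color'][y,x])
    W=goal(.15,back=0)[0];x,y=np.int32(proj(b,W));print('win',x,y,b['color'][y-2:y+3,x-2:x+3].mean((0,1)))
# unmoved: brown tile and scraper
for (x,y) in[(398,260),(188,185)]:
    print(np.abs(load('scene0')['color'][y-25:y+25,x-25:x+25].astype(int)-n['color'][y-25:y+25,x-25:x+25]).mean())
E
```

```text
17.55 [0.6102 0.1843 0.1295] [[-0.064, 0.997, -0.038], [0.836, 0.074, 0.544], [0.545, 0.003, -0.838]] 0.04285161549897671 61.24606132507324 [-1.3  0.3 -0.6] [-0.297  0.616  0.299  1.792 -0.927  1.016  0.644]
[ 0.    -0.004  0.004] [ 0.0005 -0.0001  0.0001] rows>= 0.0
s (0.626, -0.016) [106 168 162] [116 182 175]
s (0.61, -0.02) [105 169 162] [115 181 175]
s (0.65, -0.02) [105 167 161] [114 179 173]
s (0.626, -0.05) [106 169 163] [114 182 175]
s (0.68, -0.02) [129 136 129] [138 145 138]
win 368 301 [114.12 139.16  99.92]
t (0.626, -0.016) [102 174 167] [109 185 178]
t (0.61, -0.02) [104 174 167] [112 185 178]
t (0.65, -0.02) [ 98 169 163] [106 180 174]
t (0.626, -0.05) [102 174 169] [106 183 177]
t (0.68, -0.02) [139 143 134] [147 151 142]
win 221 147 [101.04 129.64  84.12]
18.336533333333332
9.069466666666667
```

```bash
python3 - <<'E'
from h import *
W=goal(.15,back=0)[0];P2=[];C=[]
for k in('s9','t9'):
    c=load(k);im=c['color'].astype(int);x,y=np.int32(proj(c,W))
    m=((im[...,1]>im[...,2]+18)&(im[...,1]>im[...,0]+10)).astype(np.uint8)
    n,l,s,cc=cv2.connectedComponentsWithStats(m);i=l[y,x];print(k,proj(c,W).round(1),i,s[i],cc[i].round(1));C.append(c);P2.append(cc[i])
    s0=load({'s9':'scene0','t9':'top0'}[k])['color']
    for nm,(u,v,r) in {'brown':((398,260,14) if k=='s9' else (242,221,10)),'pot':((188,185,25) if k=='s9' else (446,134,22))}.items():
        q=cv2.matchTemplate(c['color'][v-r-8:v+r+8,u-r-8:u+r+8],s0[v-r:v+r,u-r:u+r],cv2.TM_CCOEFF_NORMED);_,mx,_,loc=cv2.minMaxLoc(q);print(nm,round(mx,2),np.array(loc)-8)
print(tri(C[0],P2[0],C[1],P2[1]),W)
E
```

```text
s9 [368.4 301.6] 2 [361 288  19  29 292] [370.  302.1]
brown 1.0 [0 0]
pot 1.0 [0 0]
t9 [221.9 147.4] 1 [216 140  10  17 114] [220.8 147.8]
brown 0.19 [ 4 -4]
pot 1.0 [0 0]
[0.60826275 0.18147596 0.1385299 ] [0.60952643 0.17855621 0.13831   ]
```

The panel triangulates within about 3 mm of the goal, and the brown tile and the pot have not moved.

```bash
python3 -c "
from h import *
st();print(ticket.hand_in())"
```

```text
17.65 [0.6104 0.1837 0.1295] [[-0.063, 0.997, -0.038], [0.836, 0.074, 0.544], [0.545, 0.003, -0.838]] 0.042888450378454866 61.24638319015503 [-0.2  0.2 -1. ] [-0.297  0.616  0.299  1.792 -0.927  1.016  0.644]
the job is handed in; nothing more can be done
None
```

The job is handed in at 17.65 s: the four chips were scraped off the board, the scraper stands upright on the bench clear of it, and the arm is holding the pale green tile by its side edges in the lamp's beam about 15 cm from the lens; the brown tile and the pot have not moved, and the hand-in returned no verdict.

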